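# Garlic into the small oven

## Task

Put the dish of garlic in the small oven: first move aside the jar that stands where the oven door comes down, then lower the door fully by its bar so that the rack rides out, set the dish down on the rack, and raise the door until it is fully shut. The porcelain is thin and chips easily, so hold it with the lightest grip, set it down softly and keep it level; never bang the door or push it against a jar, and leave every jar standing upright on the worktop.

Things in the scene. Friction and masses are not known exactly. Their poses are not given: they have to be found in the camera images.
- oven: small steel oven on a 25 mm wooden board, 200 mm wide, 200 deep (board 225), top 220 mm above the worktop; fixed in the middle of the worktop, its door facing the robot's right (about -y). Origin: centre of the board's underside; its x points from the door to the back, y along its width, z up; the front face lies at own x = -0.100. The two knobs under the door are not needed
- oven_door (a joint): drop-down glass door hinged along its lower edge: 0 shut (upright), 1.571 fully open (level); 192 mm wide, 132 high, 14 thick. Damped hinge: let go, it stays when near upright and sinks slowly when well open. Side links couple the rack to it: opening brings the rack 125 mm out, shutting takes it back in
- door_handle (a point): middle of the door's round handle bar (10 mm thick, 150 mm long, parallel to oven y). It lies 190 mm up the door from the hinge line and 18 mm in front of it, 58 mm past the door's free edge: 273 mm above the worktop when shut, 65 mm when open. Pinch it from above in either position, one finger on each side; it turns in the grip as the door swings
- door_hinge (a point): middle of the door's hinge line, fixed to the oven: own x = -0.104, 83 mm above the worktop; axes as the oven's
- rack_mid (a point): centre of the wire rack's top (141 mm above the worktop), axes as the oven's; rack 160 mm deep (x), 154 wide, 12 mm stop at the back, no lip in front; its wires give 1 mm per 4 N. Door open, its front edge is 112 mm in front of the oven's face: set the dish there, centre about 64 mm in front of the face, best with its long side along oven x. Room above it inside: 72 mm high, 150 wide
- dish: thin white porcelain dish with round ends, 94 mm long (its y), 66 wide (its x, upright sides), 44 high, wall 3, 0.19 to 0.3 kg; the garlic bulb in it reaches 60 mm up. Origin: centre of its underside. Grip it across its width at the middle; it cracks if both fingers together press it with over 80 N (a 20 N grip holds it), set against oven or rack with over 25 N, or tilted over 0.35 rad
- garlic_mid (a point): middle of the garlic bulb (about 56 mm across), loose in the dish
- honey_jar: honey jar with a round red lid, 58 x 62 mm, 86 high, about 0.36 kg. Origin: centre of its underside. One of the three jars stands before the oven in the way of the door; which one changes. Room to put it down is on the left of the oven (y over 0.1), where the dish, another jar and a lime also stand
- salt_shaker: glass salt shaker with a grey domed cap, 44 mm diameter, 90 mm high, 0.1 kg. Origin: centre of its underside
- spice_jar: slim spice jar with a black cap, 41 mm diameter, 105 mm high, 0.11 kg. Origin: centre of its underside
- lime: lime, 57 x 46 x 45 mm high, fixed bystander near the front edge. Origin: centre of its underside
- plaid_bag: tall checked bag (350 mm high), fixed, behind the work: its front runs from x = 0.55 at y = 0.05 to x = 0.58 at y = -0.24
- lunch_bag: dark lunch bag (165 mm high), fixed: its front runs from x = 0.56 at y = 0.14 to x = 0.53 at y = 0.31 to 0.41
- bread_basket: oval bread basket (85 mm high), fixed, at the left: x 0.38 to 0.68, y 0.40 to 0.60. The worktop's front edge is at x = 0.35

How it is judged:
By the outcome, as a careful person would: the job done as asked, in the order asked, and still so for the second after the job is handed in, with the robot touching nothing.
It also fails if it takes over 72 s, if anything falls off the work surface, if the arm or the gripper's body presses on something with over 40 N, if the wrist force passes 120 N, or if a joint passes its speed limit or range.

## Robot

A 6-joint arm with a two-finger parallel gripper is mounted at the origin on a cart in front of the work surface, level with it; the furniture and walls round the work are solid. World frame = base frame: x ahead of the robot, y to its left, z up, the work surface at z = 0. Lengths are in mm, angles in rad, forces in N, time in s.
With the tool pointing down it reaches from about 350 to 775 mm from the base axis. Payload 7.3 kg.
Tool frame: the origin (TCP) lies on the front face of the gripper's body, between the roots of the fingers; the fingertips stand 66 mm ahead of it and the grasp point (between the pads) lies 47 mm ahead of it (bot.tip_extent is the distance from the TCP to the fingertips, in mm); z points along the fingers, y is the line along which they close (so a half turn about z gives the same grasp; the last joint's range is limited). The gripper opens to 92 mm and grips with 3 to 60 N. Pads are 19 mm wide; open, the fingers measure 130 mm over their backs; the gripper's body (75 mm by 190 mm) begins 47 mm behind the grasp point.
Start: joints at [-1.408, 0.342, 1.524, -0, 1.275, -0.146], TCP at [159.577, -500.174, 292.241] pointing down, gripper open.
Joint ranges: [-2.53, 2.53], [-0.77, 2.02], [0.04, 2.7], [-1, 4.14], [0.28, 2.66], [-3.11, 3.11]. Speed limits (rad/s): [2.57, 2.57, 3.14, 3.14, 3.14, 3.14].

## Interface

Orientations are given as [roll, pitch, yaw] about the fixed x, y, z axes, in that order (R = Rz(yaw) Ry(pitch) Rx(roll)).
In Python, from plant import readout, viewer, order, bot gives the robot as it stands.
- The arm moves only by the shell command python3 -m creep 'ROWS'. ROWS is text: rows parted by semicolons, each of 7 numbers parted by spaces: the shift along the world's x, y, z in m, then the turn, a rotation vector about the world's x, y, z in rad, then the opening in per cent of the stroke, from 0 (shut) to 100 (fully open). A call has 1 to 8 rows; each row shifts and turns the commanded pose from where the row before left it; what a row does not reach is not made up. A row lasts 1/12 s, in which the tool goes at most 41.7 mm and 7.16 degrees, less where a joint would pass 70% of its speed; a pose out of reach is approached as far as the arm can. A call is refused whole if a number of a shift passes 0.0417 or a number of a turn 0.125, either way. A call with a gripper value outside its range is refused whole. The fingers move at their own pace and stop on an object; the grip force is fixed at half the most. Time passes only in rows, so rows that do not move let the fingers close. It gives the time, the measured TCP pose, the force, the opening and the grip force at its end, in the units of the state.
- readout.get_obs(): the state, without advancing time (a new reading comes with each control period).
- viewer.capture(name): name is "side" or "top" or "wrist"; returns the picture (400x640x3 uint8, red, green, blue); there is no depth.
- viewer.camera_info(name): a dict with "fx", "fy", "cx", "cy" (pixels), "origin" and "rotation" of the camera in the world. Camera axes: x right, y up, looking along -z (the intrinsics and any distortion apply to the point x, -y, -z); pixel columns grow to the right and rows downward; lengths in mm; the calibration is good to about 2 mm. A picture is of the moment at which its call begins: read the wrist's pose just before it. camera_info takes no time and is no camera call; for the wrist camera it gives the pose at the moment of the call.
- order.close_job(): hands the job in; it is judged then, once.
The state is a dict: "time": time; "joint_positions": joint angles; "dq": joint speeds; "tau": joint torques, N m; "tool_pos": TCP position; "tcp_rot": TCP orientation; "contact_force": force on the tool from outside, world axes, zero at the start; "moment": the same for the moment, N m; "grip_width": finger opening in mm; "finger_force": force on a finger pad.
Only numpy, scipy, OpenCV 4.12 (cv2) and the standard library are available. Lean on these libraries where they do the work, as an engineer would, in place of code of your own. Each camera call takes 0.05 s, during which the arm holds its last target. There are 200 camera calls.

## Working session

There is one attempt and no reset: what is moved stays moved. The work goes in short steps, Python scripts to look and compute and a shell command to move; the robot and the scene stay as the last step left them, time stands still between calls to the robot, and variables do not carry over. Pictures are saved under pics/ and viewed, at most 10 in all, crops included, and the job is handed in when it is done.

```bash
ls; mkdir -p pics
python3 - <<'E'
from plant import readout, viewer, order, bot
import cv2
o=readout.get_obs(); print({k:(o[k]) for k in o})
for n in ("side","top","wrist"):
    i=viewer.camera_info(n); print(n,i)
    cv2.imwrite(f"pics/{n}0.png",viewer.capture(n)[:,:,::-1])
E
```

```text
pics
{'time': 0.0, 'joint_positions': array([-1.40798925e+00,  3.42724393e-01,  1.52502128e+00, -1.98033558e-05,
        1.27538432e+00, -1.46009702e-01]), 'dq': array([ 0.00135159,  0.00163551,  0.00038425, -0.00026789,  0.0010084 ,
       -0.00090668]), 'tau': array([ 1.23204492e-03, -4.31236696e+01, -2.44217420e+01,  7.18587474e-02,
        5.58153796e-02, -1.36976014e-04]), 'tool_pos': array([ 159.52568155, -499.85520719,  291.54252774]), 'tcp_rot': array([-3.14006892e+00, -2.04933998e-04,  3.08822398e-01]), 'contact_force': array([ 1.44462713, -0.09875343, -0.00202091]), 'moment': array([-0.00707135, -0.05216433, -0.01824074]), 'finger_force': 0.0, 'grip_width': 91.82428034401426}
side {'fx': 414.50942319449723, 'fy': 414.50942319449723, 'cx': 320.02746096119336, 'cy': 198.9271300047219, 'origin': array([1433.92009704, -163.77138254, 1310.49484863]), 'rotation': array([ 0.70846902, -0.01765162,  1.3310579 ])}
top {'fx': 442.12384259209017, 'fy': 442.12384259209017, 'cx': 315.6952634095991, 'cy': 203.3488440468582, 'origin': array([-273.33530031,  385.90597852, 1228.62459831]), 'rotation': array([ 0.69014268,  0.0057917 , -1.93987099])}
wrist {'fx': 276.76606546840355, 'fy': 276.76606546840355, 'cx': 321.24976616481297, 'cy': 202.18990001782913, 'origin': array([ 236.83166264, -475.40848743,  383.58634514]), 'rotation': array([-0.30356367,  0.00129021, -1.26268639])}
```

View pics/side0.png

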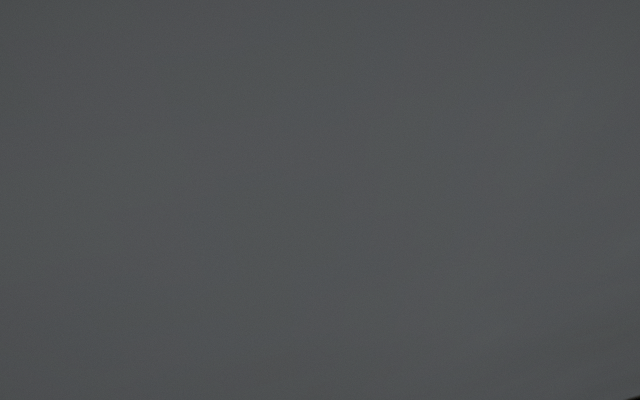

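View pics/top0.png

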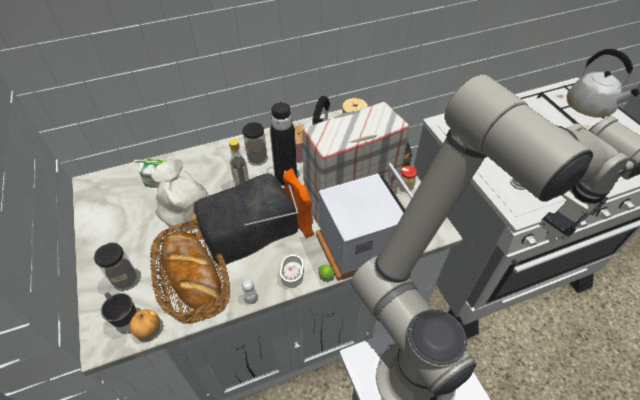

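The side view is blank (blocked by a wall). The top view shows the oven (365,220), the handle bar near (398,180), a red lid in front of the door (408,175), the dish (291,270), the salt shaker (249,290) and the lime (326,271).

Run:
```python
import cv2
t=cv2.imread('pics/top0.png'); w=cv2.imread('pics/wrist0.png')
a=cv2.resize(t[130:310,230:470],None,fx=3.33,fy=3.33,interpolation=cv2.INTER_CUBIC)[:600,:800]
cv2.imwrite('pics/topc.png',a)
```

```text
(no output)
```

View pics/wrist0.png

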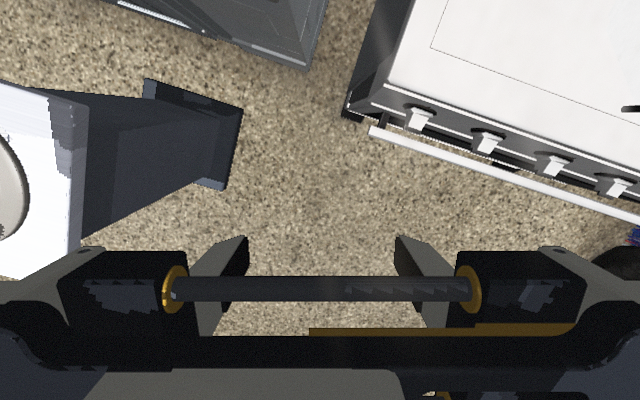

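View pics/topc.png

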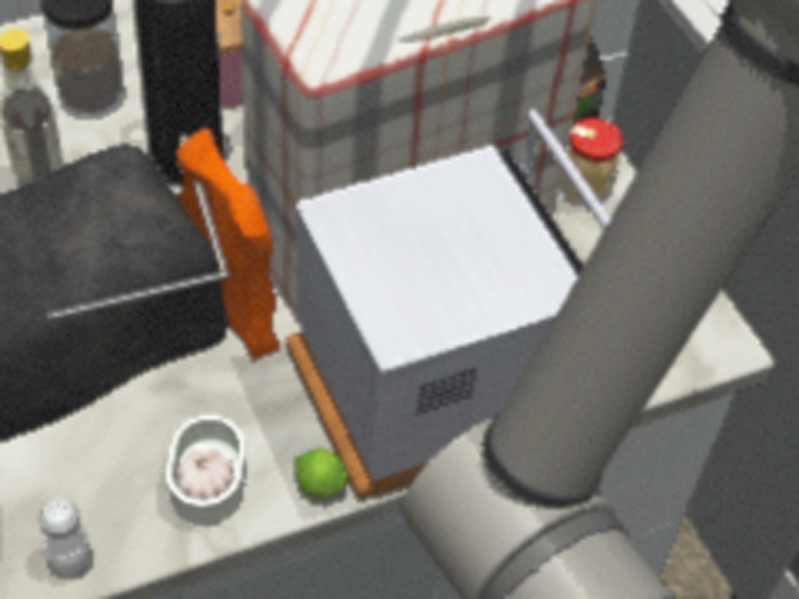

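The wrist view shows only floor and stove. In the top crop: oven roof corners at about (320,192),(378,174),(404,209),(345,241), bar from (390,164) to (413,196), red lid centre (409,171), dish rim centre (292,267).

```bash
cat > h.py <<'E'
import numpy as np, cv2
from scipy.spatial.transform import Rotation as R
from plant import readout, viewer, order, bot
def ray(n,uv,info=None):
    i=info or viewer.camera_info(n)
    uv=np.atleast_2d(uv).astype(float)
    d=np.c_[(uv[:,0]-i['cx'])/i['fx'],-(uv[:,1]-i['cy'])/i['fy'],-np.ones(len(uv))]
    return np.array(i['origin']),R.from_euler('xyz',i['rotation']).apply(d)
def onz(n,uv,z,info=None):
    o,d=ray(n,uv,info); return o+d*((z-o[2])/d[:,2])[:,None]
def proj(n,P,info=None):
    i=info or viewer.camera_info(n)
    c=R.from_euler('xyz',i['rotation']).inv().apply(np.atleast_2d(P)-i['origin'])
    return np.c_[i['cx']+i['fx']*c[:,0]/-c[:,2], i['cy']-i['fy']*c[:,1]/-c[:,2]]
def snap(n,f=None):
    i=viewer.camera_info(n); im=viewer.capture(n)[:,:,::-1].copy()
    if f: cv2.imwrite('pics/'+f,im)
    return im,i
E
python3 - <<'E'
from h import *
np.set_printoptions(precision=1,suppress=True)
t=cv2.imread('pics/top0.png')
c=np.array([[300,205],[493,148],[578,262],[383,368]])/3.33+[230,130]
P=onz('top',c,220); print('oven top',P, [np.linalg.norm(P[i]-P[(i+1)%4]) for i in range(4)], P.mean(0))
print('yaw of sides',[np.degrees(np.arctan2(*(P[(i+1)%4]-P[i])[[1,0]])) for i in range(4)])
b=np.array([[532,112],[608,220]])/3.33+[230,130]; print('bar',onz('top',b,273))
h=cv2.cvtColor(t,cv2.COLOR_BGR2HSV)
red=((h[:,:,0]<8)|(h[:,:,0]>172))&(h[:,:,1]>170)&(h[:,:,2]>120); red=red.astype('uint8'); red[:,:395]=0
n,l,s,ce=cv2.connectedComponentsWithStats(red)
print(s[1:],ce[1:]); k=1+np.argmax(s[1:,4]); print('lid',onz('top',ce[k],86))
x0,y0=155,405; 
d=onz('top',np.array([206,457])/3.33+[230,130],44); print('dish c',d)
e=np.array([[173,440],[240,440],[206,418],[206,505]])/3.33+[230,130]
print(onz('top',e,44))
print('salt top',onz('top',np.array([60,517])/3.33+[230,130],85),'lime',onz('top',np.array([320,473])/3.33+[230,130],22))
print('frontright corner', onz('top',np.array([770,360])/3.33+[230,130],0))
E
```

```text
oven top [[ 543.7   61.9  220. ]
 [ 543.5 -132.6  220. ]
 [ 392.7 -141.   220. ]
 [ 351.5   63.5  220. ]] [np.float64(194.502754771969), np.float64(151.026858822954), np.float64(208.68819255190974), np.float64(192.15801226600595)] [457.8 -37.1 220. ]
yaw of sides [np.float64(-90.05942338931686), np.float64(-176.79758182290755), np.float64(101.37463613748247), np.float64(-0.4918969580307827)]
bar [[ 527.9 -158.2  273. ]
 [ 389.1 -159.1  273. ]]
[[402 166  15  12  99]] [[409.2 172. ]]
lid [[ 622.4 -309.9   86. ]]
dish c [[428.4 201.2  44. ]]
[[457.2 224.   44. ]
 [434.2 165.3  44. ]
 [469.  187.1  44. ]
 [380.5 217.8  44. ]]
salt top [[393.1 346.5  85. ]] lime [[385.8 103.5  22. ]]
frontright corner [[ 353.9 -375.9    0. ]]
```

```bash
python3 -m creep '0 0 0.04 0 0 0 100;0.02 0.03 0.04 0 0 0 100;0.03 0.04 0.04 0 0 -0.06 100;0.03 0.04 0.01 0 0 -0.06 100;0.03 0.04 0 0 0 -0.06 100;0.03 0.04 0 0 0 -0.06 100;0.02 0.01 0 0 0 -0.06 100;0 0 0 0 0 0 100'
python3 - <<'E'
from h import *
print(readout.get_obs()['tool_pos'])
im,i=snap('wrist','w1.png'); snap('top','t1.png')
E
```

```text
time: 0.82
tool_pos: [291.5, -338.9, 397.8]
tcp_rot: [-3.142, -0.002, 0.01]
contact_force: [0.6, -0.9, 0.4]
grip_width: 91.8
finger_force: 0.0
[ 291.54941453 -338.89092005  397.78412899]
```

View pics/w1.png

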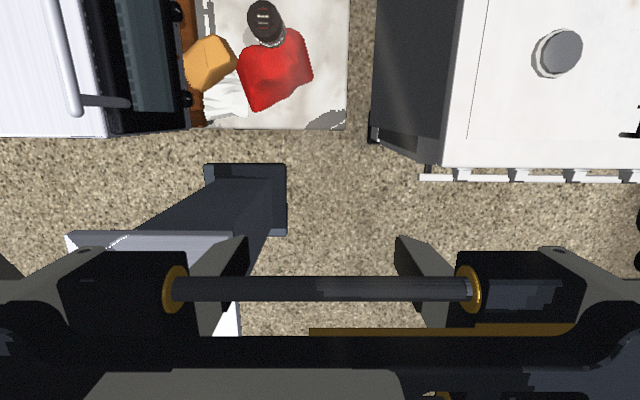

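The wrist view shows the bar (75,50), the open side of the door at left, a black spice-jar cap at (265,20), and a red flat thing (275,70) that I need to see from further in.

```bash
python3 -m creep '0.04 0.02 0.01 0 0 0 100;0.04 0.02 0.01 0 0 0 100;0.03 0.02 0.01 0 0 0 100;0.02 0 0 0 0 0 100;0 0 0 0 0 0 100;0 0 0 0 0 0 100'
python3 - <<'E'
from h import *
np.set_printoptions(precision=1,suppress=True)
print(readout.get_obs()['tool_pos'])
im,i=snap('wrist','w2.png')
E
```

```text
time: 1.42
tool_pos: [411.7, -286.0, 424.7]
tcp_rot: [-3.141, 0.002, 0.01]
contact_force: [0.2, -0.6, -1.0]
grip_width: 91.7
finger_force: 0.0
[ 411.7 -286.   424.7]
```

View pics/w2.png

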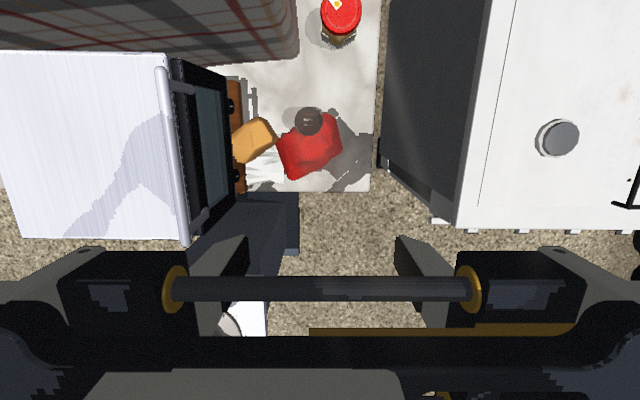

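Now visible: oven roof (80,145), bar from (162,70) to (185,243), black spice cap (310,120) over a red patch (310,145), honey jar with red lid (340,15). Triangulating cap, red patch and bar between the two views.

Run:
```python
from h import *
np.set_printoptions(precision=1,suppress=True)
# camera poses rebuilt from the current one (same orientation; shift = TCP shift)
i2=viewer.camera_info('wrist'); o=readout.get_obs(); print(o['tool_pos'],i2['origin'],i2['rotation'])
i1=dict(i2); i1['origin']=i2['origin']+np.array([291.55,-338.89,397.78])-o['tool_pos']
def tri(a,b):
    (o1,d1),(o2,d2)=ray('wrist',a,i1),ray('wrist',b,i2); d1,d2=d1[0],d2[0]
    s=np.linalg.lstsq(np.c_[d1,-d2],o2-o1,rcond=None)[0]; p,q=o1+s[0]*d1,o2+s[1]*d2
    return (p+q)/2,np.linalg.norm(p-q)
ims=[cv2.imread(f'pics/w{k}.png') for k in (1,2)]
def red(im):
    h=cv2.cvtColor(im,cv2.COLOR_BGR2HSV)
    m=(((h[:,:,0]<8)|(h[:,:,0]>172))&(h[:,:,1]>150)&(h[:,:,2]>90)).astype('uint8')
    n,l,s,c=cv2.connectedComponentsWithStats(m); k=[j for j in range(1,n) if s[j,4]>100]
    return [(s[j],c[j]) for j in k]
for im in ims: print(red(im))
print('cap',tri([264,16],[310,118]))
print('red low-left corner',tri([256,111],[292,178]),'right',tri([313,70],[341,143]))
print('cap@105',onz('wrist',[[264,16]],105,i1),onz('wrist',[[310,118]],105,i2))
print('bar ends',onz('wrist',[[160,68],[185,243]],273,i2))
print('lid honey',onz('wrist',[[341,14]],86,i2))
print('roof corners',onz('wrist',[[173,57],[22,239],[2,55]],220,i2))
print('base',proj('wrist',onz('wrist',[[310,118]],105,i2)*[1,1,0],i2),proj('wrist',onz('wrist',[[264,16]],105,i1)*[1,1,0],i1))
print('orange', onz('wrist',[[255,140],[275,140],[235,160]],0,i2),'red',onz('wrist',[[280,150],[341,143],[292,178]],0,i2),'edge',onz('wrist',[[330,192]],0,i2))
```

```text
[ 411.  -286.2  424.8] [ 492.3 -285.6  516.6] [-0.3  0.  -1.6]
[(array([296,  31,  17,  50, 144], dtype=int32), array([305.9,  57.1])), (array([ 236,   35,   62,   77, 3060], dtype=int32), array([266.2,  72.5]))]
[(array([ 320,    0,   41,   34, 1058], dtype=int32), array([341. ,  15.4])), (array([ 275,  113,   67,   67, 2382], dtype=int32), array([308.4, 148.6]))]
cap (array([ 487.5, -268.3,   99.9]), np.float64(1.8548392609737705))
red low-left corner (array([ 378.4, -230.5,    7. ]), np.float64(1.426760131316866)) right (array([ 442.8, -323.2,   -9.7]), np.float64(1.485115993084193))
cap@105 [[ 485.7 -268.4  105. ]] [[ 488.  -269.4  105. ]]
bar ends [[ 527.1 -156.1  273. ]
 [ 373.  -154.5  273. ]]
lid honey [[ 621.7 -310.8   86. ]]
roof corners [[ 544.5 -142.   220. ]
 [ 350.7   64.8  220. ]
 [ 544.9   22.4  220. ]]
base [[312.3 117.4]] [[277.3  38.9]]
orange [[ 447.6 -164.5    0. ]
 [ 447.9 -201.1    0. ]
 [ 410.7 -124.8    0. ]] red [[ 429.9 -209.5    0. ]
 [ 443.4 -321.8    0. ]
 [ 377.2 -230.4    0. ]] edge [[ 350.2 -303.3    0. ]]
```

```bash
python3 -m creep '0.01 0.001 0 0 0 0.125 100;0.01 0.001 0 0 0 0.125 100;0.01 0.001 0 0 0 0.125 100;0.01 0.001 0 0 0 0.125 100;0.01 0.001 0 0 0 0.125 100;0.01 0.001 0 0 0 0.125 100;0.01 0.001 0 0 0 0.125 100;0.006 0.001 0 0 0 0.125 100'
python3 -m creep '0 0 -0.005 0 0 0.125 100;0 0 -0.005 0 0 0.125 100;0 0 -0.005 0 0 0.125 100;0 0 -0.005 0 0 0.125 100;0 0 -0.005 0 0 0.125 100;0 0 -0.005 0 0 0.125 100;0 0 -0.005 0 0 0.125 100;0 0 -0.005 0 0 0.125 100'
python3 -m creep '0 0 -0.005 0 0 0.125 100;0 0 -0.005 0 0 0.125 100;0 0 -0.005 0 0 0.125 100;0 0 -0.005 0 0 0.125 100;0 0 -0.005 0 0 0.125 100;0 0 -0.005 0 0 0.125 100;0 0 -0.005 0 0 0.125 100;0 0 -0.005 0 0 0.125 100'
python3 -m creep '0 0 0 0 0 0.125 100;0 0 0 0 0 0 100'
```

```text
time: 2.13
tool_pos: [487.0, -278.6, 425.2]
tcp_rot: [-3.141, 0.0, 1.013]
contact_force: [0.5, -0.2, -0.2]
grip_width: 91.6
finger_force: 0.0
time: 2.8
tool_pos: [486.2, -278.7, 385.2]
tcp_rot: [-3.141, -0.0, 2.013]
contact_force: [1.3, 0.0, 0.2]
grip_width: 91.6
finger_force: 0.0
time: 3.47
tool_pos: [486.1, -278.7, 345.2]
tcp_rot: [3.142, -0.001, 3.013]
contact_force: [-0.0, 0.1, -0.0]
grip_width: 92.0
finger_force: 0.0
time: 3.63
tool_pos: [486.2, -278.6, 345.1]
tcp_rot: [3.141, -0.001, 3.136]
contact_force: [-0.3, 0.0, -0.3]
grip_width: 91.7
finger_force: 0.0
```

```bash
python3 -m creep '0.001 0.005 -0.036 0 0 0 100;0 0 -0.036 0 0 0 100;0 0 -0.036 0 0 0 100;0 0 -0.036 0 0 0 100;0 0 -0.03 0 0 0 100;0 0 -0.03 0 0 0 100;0 0 -0.022 0 0 0 100;0 0 0 0 0 0 60'; python3 -m creep '0 0 0 0 0 0 38;0 0 0 0 0 0 38;0 0 0 0 0 0 38;0 0 0 0 0 0 38;0 0 0 0 0 0 38;0 0 0 0 0 0 38'
```

```text
time: 4.3
tool_pos: [485.9, -271.7, 115.3]
tcp_rot: [3.136, -0.007, 3.129]
contact_force: [-1.1, 0.2, -0.5]
grip_width: 88.2
finger_force: 0.0
time: 4.8
tool_pos: [489.1, -272.3, 120.5]
tcp_rot: [-3.141, 0.001, 3.134]
contact_force: [0.4, -0.1, 1.3]
grip_width: 50.0
finger_force: 0.4
```

```bash
python3 -m creep '0 0 0 0 0 0 30;0 0 0 0 0 0 30;0 0 0 0 0 0 30;0 0 0 0 0 0 30'
```

```text
time: 5.13
tool_pos: [489.0, -272.1, 119.9]
tcp_rot: [-3.142, 0.0, 3.134]
contact_force: [0.1, 1.7, 4.2]
grip_width: 40.6
finger_force: 29.8
```

```bash
python3 -m creep '0 0 0.02 0 0 0 30;0 0 0.04 0 0 0 30;0 0 0.041 0 0 0 30;0 0 0.041 0 0 0 30;0 0 0.041 0 0 0 30;0 0 0.041 0 0 0 30;0 0 0.041 0 0 0 30;0 0 0.041 0 0 0 30'
python3 -m creep '0 0.01 0.02 0 0 0 30;0 0.03 0 0 0 0 30;0 0.04 0 0 0 0 30;0 0.04 0 0 0 0 30;0 0.04 0 0 0 0 30;0 0.04 0 0 0 0 30;0 0.04 0 0 0 0 30;0 0.04 0 0 0 0 30'
python3 -m creep '0 0.04 0 0 0 0 30;0 0.04 0 0 0 0 30;0 0.04 0 0 0 0 30;0 0.04 0 0 0 0 30;0 0.04 0 0 0 0 30;0 0.03 0 0 0 0 30;0 0.01 0 0 0 0 30;0 0 0 0 0 0 30'
python3 - <<'E'
from h import *
snap('wrist','w3.png'); snap('top','t3.png')
E
```

```text
time: 5.8
tool_pos: [488.3, -272.0, 427.4]
tcp_rot: [3.141, -0.0, 3.134]
contact_force: [1.1, -0.8, -0.9]
grip_width: 40.6
finger_force: 29.8
time: 6.47
tool_pos: [488.3, 9.5, 445.3]
tcp_rot: [-3.142, -0.0, 3.133]
contact_force: [0.8, -0.6, -1.6]
grip_width: 40.2
finger_force: 29.8
time: 7.13
tool_pos: [488.5, 249.9, 444.6]
tcp_rot: [-3.141, -0.002, 3.137]
contact_force: [0.1, -0.2, -1.4]
grip_width: 40.4
finger_force: 29.8
```

View pics/w3.png

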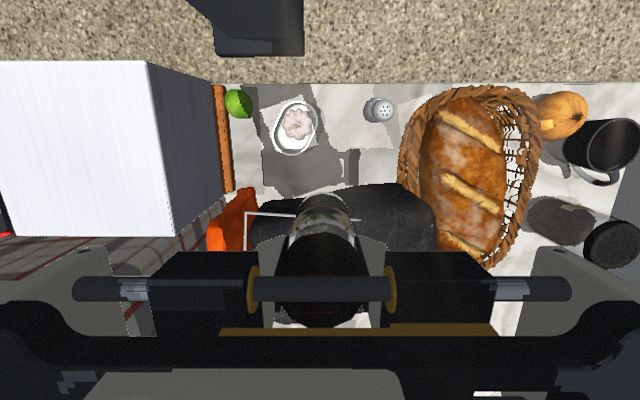

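The wrist view now shows the dish (296,127) with garlic, the lime (238,103), the salt shaker (378,110), the basket at right, and the spice jar held at (325,230).

Run:
```python
from h import *
np.set_printoptions(precision=1,suppress=True)
i=viewer.camera_info('wrist'); im=cv2.imread('pics/w3.png'); print(readout.get_obs()['tool_pos'])
h=cv2.cvtColor(im,cv2.COLOR_BGR2HSV)[90:165,262:330]
# rim: bright, against darker stuff; take outer contour of bright region
g=cv2.cvtColor(im,cv2.COLOR_BGR2GRAY)[90:165,262:330]
for th in (170,190,205,220):
    m=(g>th).astype('uint8'); n,l,s,c=cv2.connectedComponentsWithStats(m)
    k=l[[30,20,45],[34,20,30]]
    for j in np.argsort(-s[1:,4])[:2]+1:
        cs,_=cv2.findContours((l==j).astype('uint8'),cv2.RETR_EXTERNAL,cv2.CHAIN_APPROX_NONE)
        p=cv2.convexHull(max(cs,key=len))[:,0]+[262,90]
        P=onz('wrist',p,44,i)[:,:2].astype('float32')
        r=cv2.minAreaRect(P); print(th,s[j],r)
cv2.imwrite('pics/dishc.png',cv2.resize(im[60:180,210:410],None,fx=4,fy=4,interpolation=cv2.INTER_CUBIC))
print('salt',onz('wrist',[[380,106]],88,i),'lime',onz('wrist',[[238,103]],25,i))
```

```text
[488.9 247.2 445.1]
170 [   0    5   56   60 1911] ((425.9866027832031, 198.91297912597656), (89.70895385742188, 88.42919158935547), 18.84915542602539)
170 [ 50   0  18  52 460] ((408.57489013671875, 246.42233276367188), (83.04109191894531, 28.16163444519043), 0.011888734064996243)
190 [  16   15   37   47 1068] ((428.4231262207031, 206.3349151611328), (58.73676681518555, 78.77705383300781), 61.97700881958008)
190 [  0   5  44  58 596] ((422.0086975097656, 191.74758911132812), (77.5498275756836, 77.43730163574219), 18.849153518676758)
205 [  0   5  44  58 555] ((421.9054260253906, 192.0501708984375), (77.5498275756836, 76.79783630371094), 18.849153518676758)
205 [ 22  20  27  28 422] ((420.17877197265625, 205.15380859375), (42.835968017578125, 43.664546966552734), 73.84796905517578)
220 [ 16  35  37  27 387] ((445.8574523925781, 201.76190185546875), (61.84666061401367, 38.901119232177734), 81.1751480102539)
220 [  7  10  37  53 216] ((418.693603515625, 182.72967529296875), (36.2639045715332, 95.44026184082031), 60.819496154785156)
salt [[394.3 337.6  88. ]] lime [[385.5 102.3  25. ]]
```

View pics/dishc.png

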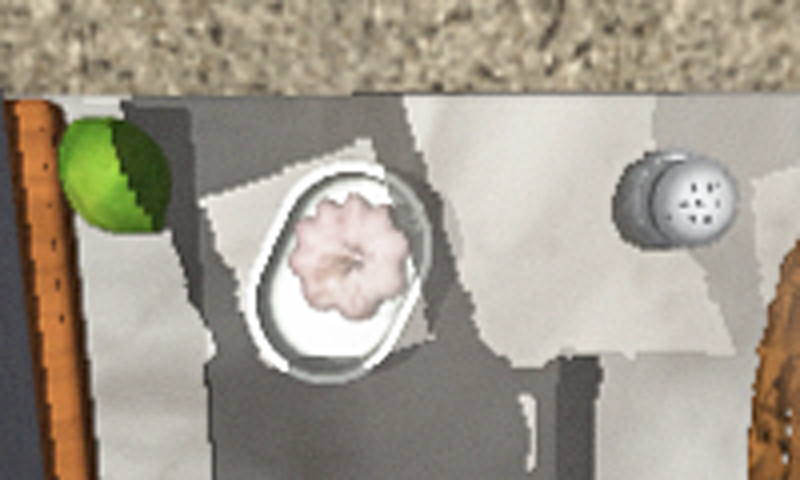

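Rim outline spans roughly (275,100)-(318,155) in the full picture; the near wall is included, so I will measure the dish again from closer. First the jar goes down at about (478,325), clear of salt (394,338), bag and dish.

```bash
python3 -m creep '-0.006 0.03 0 0 0 0 30;-0.005 0.035 -0.01 0 0 0 30;0 0.013 -0.03 0 0 0 30;0 0 -0.04 0 0 0 30;0 0 -0.04 0 0 0 30;0 0 -0.04 0 0 0 30;0 0 -0.04 0 0 0 30;0 0 0 0 0 0 30'
python3 -m creep '0 0 -0.035 0 0 0 30;0 0 -0.03 0 0 0 30;0 0 -0.02 0 0 0 30;0 0 -0.013 0 0 0 30;0 0 -0.01 0 0 0 30;0 0 0 0 0 0 30;0 0 0 0 0 0 30'
```

```text
time: 7.9
tool_pos: [475.2, 322.1, 237.9]
tcp_rot: [-3.134, -0.013, 3.131]
contact_force: [-2.1, -0.8, -3.1]
grip_width: 40.3
finger_force: 29.8
time: 8.48
tool_pos: [478.9, 325.5, 139.0]
tcp_rot: [3.141, 0.002, 3.133]
contact_force: [0.1, -0.8, -0.5]
grip_width: 40.7
finger_force: 29.8
```

```bash
python3 -m creep '0 0 -0.009 0 0 0 30;0 0 -0.005 0 0 0 30;0 0 -0.003 0 0 0 30;0 0 -0.002 0 0 0 30;0 0 0 0 0 0 30;0 0 0 0 0 0 30'
```

```text
time: 8.98
tool_pos: [478.1, 326.4, 119.4]
tcp_rot: [3.14, 0.001, 3.134]
contact_force: [-0.8, 1.5, 3.9]
grip_width: 39.9
finger_force: 30.0
```

```bash
python3 -m creep '0 0 0 0 0 0 66;0 0 0 0 0 0 66;0 0 0 0 0 0 66;0 0 0 0 0 0 66;0 0 0.02 0 0 0 66;0 0 0.04 0 0 0 66;0 0 0.04 0 0 0 66;0 0 0.04 0 0 0 66'
python3 -m creep '0 0 0.04 0 0 0 66;-0.02 -0.03 0.02 0 0 0 80;-0.02 -0.04 0 0 0 0 100;-0.02 -0.04 0 0 0 0 100;-0.01 -0.02 0 0 0 0 100;0 0 0 0 0 0 100;0 0 0 0 0 0 100;0 0 0 0 0 0 100'
python3 - <<'E'
from h import *
print(readout.get_obs()['tool_pos'])
im,i=snap('wrist','w4.png'); t,_=snap('top','t4.png')
p=proj('wrist',[425,200,44],i)[0]; print(p)
u,v=[int(a) for a in p]
np.save('cam4.npy',i,allow_pickle=True)
a=im[max(v-75,0):v+75,max(u-75,0):u+75]; print(max(u-75,0),max(v-75,0))
b=proj('top',[440,270,40])[0].astype(int); a=cv2.resize(a,(600,600),interpolation=cv2.INTER_CUBIC) if a.shape[0]==a.shape[1] else cv2.resize(a,None,fx=4,fy=4)
cv2.imwrite('pics/d4.png',a)
E
```

```text
time: 9.65
tool_pos: [477.4, 325.5, 259.7]
tcp_rot: [-3.141, -0.001, 3.134]
contact_force: [1.7, 0.5, 0.1]
grip_width: 60.4
finger_force: 0.0
time: 10.32
tool_pos: [411.0, 201.5, 318.8]
tcp_rot: [3.141, 0.001, 3.133]
contact_force: [0.3, 0.1, -0.0]
grip_width: 92.0
finger_force: 0.0
[410.99188923 201.48783125 318.75232644]
[320.24507693 188.33165832]
245 113
```

View pics/d4.png

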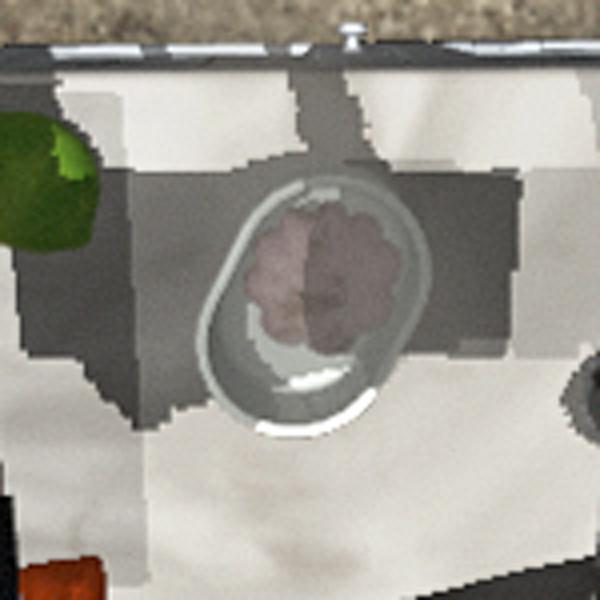

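The crop shows the dish with rim outline: top (325,176), left (197,335), right (432,280), bottom (297,437) in crop pixels (÷4, +245,+113); its long axis leans right at the top.

Run:
```python
from h import *
np.set_printoptions(precision=2,suppress=True)
i=np.load('cam4.npy',allow_pickle=True).item()
q=np.array([[325,176],[285,186],[250,212],[225,262],[205,310],[197,340],[207,385],[235,418],[265,434],[297,437],[335,428],[375,392],[398,350],[422,305],[432,275],[425,235],[400,200],[365,181]])/4+[245,113]
P=onz('wrist',q,44,i)[:,:2].astype('float32')
r=cv2.minAreaRect(P); print(r); print(cv2.fitEllipse(P)); print(P.mean(0))
b=cv2.boxPoints(r); print(b)
c=np.mean(b,0); d=P-c; w,V=np.linalg.eigh(d.T@d); print('long',V[:,1],np.degrees(np.arctan2(V[1,1],V[0,1])))
for a in range(-32,-8,3):
    u=np.array([np.cos(np.radians(a)),np.sin(np.radians(a))]); n=np.array([-u[1],u[0]])
    s,t=P@u,P@n; print(a,np.ptp(s),np.ptp(t),u*(s.max()+s.min())/2+n*(t.max()+t.min())/2)
```

```text
((428.327880859375, 203.21240234375), (66.95030975341797, 95.45854949951172), 63.00918197631836)
((428.0205993652344, 203.7899627685547), (71.24412536621094, 98.67366027832031), 62.606876373291016)
[427.88 204.08]
[[370.6  195.05]
 [455.67 151.72]
 [486.05 211.38]
 [400.99 254.7 ]]
long [-0.88  0.48] 151.0475
-32 95.34728399906342 69.79156682606913 [428.01 203.27]
-29 95.12113098914796 68.0308650982696 [428.28 203.25]
-26 95.60885278929251 67.02799841969255 [428.38 203.28]
-23 95.889472685476 67.98298030583209 [428.6  203.66]
-20 95.90726620222415 69.46235361144312 [428.65 203.72]
-17 95.6621845687443 70.75133543407429 [428.7  203.79]
-14 95.15489953675842 72.83743404630701 [428.74 203.89]
-11 94.38680153927828 74.89008208080642 [428.77 203.96]
```

```bash
python3 -m creep '0 0 0.03 0 0 0 100;0.005 -0.03 0.02 0 0 0 100;0.005 -0.04 0 0 0 0 100;0.005 -0.04 0 0 0 0 100;0.005 -0.04 0 0 0 0 100;0.005 -0.04 0 0 0 0 100;0.005 -0.04 0 0 0 0 100;0.005 -0.04 0 0 0 0 100'
python3 -m creep '0.004 -0.04 0 0 0 0 100;0 -0.035 0 0 0 0 100;0 -0.011 0 0 0 0 100;0 0 0 0 0 0 100;0 0 0 0 0 0 100'
python3 - <<'E'
from h import *
np.set_printoptions(precision=1,suppress=True)
hy,hz=-137.5,83; N=24
th=np.linspace(0,np.pi/2,N+1); th=np.pi/2*(0.5-0.5*np.cos(np.linspace(0,np.pi,N+1)))*0.5+th*0.5
ph=0.45*th/(np.pi/2)
y=hy-(18*np.cos(th)+190*np.sin(th))-47*np.sin(ph); z=hz+190*np.cos(th)-18*np.sin(th)+47*np.cos(ph)
for k in range(N): print(k,'%.1f %.1f %.4f'%(y[k+1]-y[k],z[k+1]-z[k],ph[k+1]-ph[k]),'-> %.1f %.1f'%(y[k+1],z[k+1]))
E
```

```text
time: 11.08
tool_pos: [446.1, -70.2, 368.4]
tcp_rot: [3.141, -0.0, 3.135]
contact_force: [1.2, 1.1, -0.6]
grip_width: 91.8
finger_force: 0.0
time: 11.5
tool_pos: [450.0, -154.4, 368.0]
tcp_rot: [3.14, -0.001, 3.133]
contact_force: [0.8, -0.1, -0.2]
grip_width: 92.0
finger_force: 0.0
0 -7.3 -0.8 0.0103 -> -162.8 319.2
1 -8.6 -1.2 0.0122 -> -171.5 318.0
2 -9.9 -1.9 0.0141 -> -181.3 316.1
3 -11.0 -2.7 0.0159 -> -192.3 313.5
4 -12.0 -3.6 0.0176 -> -204.3 309.9
5 -12.7 -4.7 0.0191 -> -217.0 305.2
6 -13.3 -5.9 0.0204 -> -230.3 299.3
7 -13.5 -7.2 0.0216 -> -243.8 292.0
8 -13.5 -8.5 0.0226 -> -257.4 283.5
9 -13.2 -9.8 0.0233 -> -270.6 273.7
10 -12.7 -11.1 0.0238 -> -283.2 262.6
11 -11.8 -12.1 0.0241 -> -295.1 250.4
12 -10.8 -13.0 0.0241 -> -305.8 237.4
13 -9.6 -13.7 0.0238 -> -315.4 223.7
14 -8.3 -14.1 0.0233 -> -323.7 209.7
15 -6.9 -14.2 0.0226 -> -330.6 195.5
16 -5.6 -14.0 0.0216 -> -336.2 181.6
17 -4.3 -13.5 0.0204 -> -340.5 168.0
18 -3.2 -12.8 0.0191 -> -343.6 155.2
19 -2.2 -11.9 0.0176 -> -345.8 143.3
20 -1.3 -10.9 0.0159 -> -347.1 132.5
21 -0.7 -9.7 0.0141 -> -347.8 122.8
22 -0.2 -8.4 0.0122 -> -348.0 114.4
23 0.1 -7.1 0.0103 -> -347.9 107.3
```

```bash
python3 -m creep '0 0 -0.02 0 0 0 100;0 0 -0.018 0 0 0 60;0 0 -0.01 0 0 0 40;0 0 0 0 0 0 20;0 0 0 0 0 0 20;0 0 0 0 0 0 10;0 0 0 0 0 0 5;0 0 0 0 0 0 5'; python3 -m creep '0 0 0 0 0 0 5;0 0 0 0 0 0 5;0 0 0 0 0 0 5;0 0 0 0 0 0 5;0 0 0 0 0 0 5;0 0 0 0 0 0 5'
```

```text
time: 12.17
tool_pos: [449.9, -154.5, 321.4]
tcp_rot: [-3.141, 0.001, 3.134]
contact_force: [0.1, -0.2, -0.3]
grip_width: 49.9
finger_force: 0.0
time: 12.67
tool_pos: [449.5, -154.9, 320.6]
tcp_rot: [-3.141, 0.0, 3.134]
contact_force: [0.0, -6.3, -0.6]
grip_width: 9.8
finger_force: 4.0
```

```bash
python3 -m creep '0 0 0 0 0 0 5;0 0 0 0 0 0 5;0 -0.007 -0.001 0.01 0 0 5;0 -0.009 -0.001 0.012 0 0 5;0 -0.01 -0.002 0.014 0 0 5;0 -0.011 -0.003 0.016 0 0 5;0 0 0 0 0 0 5'
```

```text
time: 13.25
tool_pos: [449.4, -194.0, 313.0]
tcp_rot: [3.089, -0.001, 3.132]
contact_force: [-0.6, -0.9, 1.6]
grip_width: 8.8
finger_force: 30.0
```

```bash
python3 -m creep '0 -0.011 -0.004 0.018 0 0 5;0 -0.013 -0.005 0.019 0 0 5;0 -0.013 -0.006 0.02 0 0 5;0 -0.014 -0.007 0.022 0 0 5;0 -0.014 -0.009 0.023 0 0 5;0 -0.013 -0.01 0.023 0 0 5;0 0 0 0 0 0 5'
```

```text
time: 13.83
tool_pos: [449.0, -272.6, 270.7]
tcp_rot: [2.964, -0.003, 3.131]
contact_force: [-1.0, -2.8, 1.2]
grip_width: 9.1
finger_force: 30.0
```

```bash
python3 -m creep '0 -0.012 -0.01 0.024 0 0 5;0 -0.012 -0.012 0.024 0 0 5;0 -0.011 -0.013 0.024 0 0 5;0 -0.009 -0.013 0.024 0 0 5;0 -0.008 -0.014 0.023 0 0 5;0 -0.006 -0.013 0.022 0 0 5;0 0 0 0 0 0 5'
```

```text
time: 14.42
tool_pos: [448.8, -329.3, 194.8]
tcp_rot: [2.822, -0.005, 3.132]
contact_force: [-2.4, -3.1, -1.3]
grip_width: 9.0
finger_force: 30.0
```

```bash
python3 -m creep '0 -0.006 -0.014 0.022 0 0 5;0 -0.005 -0.0135 0.02 0 0 5;0 -0.004 -0.013 0.019 0 0 5;0 -0.002 -0.012 0.018 0 0 5;0 -0.001 -0.011 0.016 0 0 5;0 -0.001 -0.009 0.014 0 0 5;0 0 0 0 0 0 5;0 0 0 0 0 0 5'
```

```text
time: 15.08
tool_pos: [448.9, -346.5, 124.3]
tcp_rot: [2.714, -0.006, 3.135]
contact_force: [-6.5, 0.1, -1.6]
grip_width: 9.0
finger_force: 30.0
```

```bash
python3 -m creep '0 0 -0.006 0.01 0 0 5;0 0 -0.005 0.01 0 0 5;0 0 -0.003 0 0 0 5;0 0 0 0 0 0 5'; python3 -m creep '0 0 -0.002 0 0 0 5;0 0 0 0 0 0 5;0 0 0 0 0 0 5'
```

```text
time: 15.42
tool_pos: [448.8, -346.8, 111.0]
tcp_rot: [2.695, -0.005, 3.135]
contact_force: [-7.0, -1.3, -1.2]
grip_width: 8.5
finger_force: 30.0
time: 15.67
tool_pos: [448.9, -346.6, 109.4]
tcp_rot: [2.695, -0.005, 3.135]
contact_force: [-6.6, -1.0, -1.6]
grip_width: 8.9
finger_force: 30.0
```

```bash
python3 -m creep '0 0 -0.002 0 0 0 5;0 0 -0.001 0 0 0 5;0 0 0 0 0 0 5;0 0 0 0 0 0 5'
```

```text
time: 16.0
tool_pos: [448.9, -346.4, 106.5]
tcp_rot: [2.695, -0.005, 3.136]
contact_force: [-7.2, -0.1, -1.4]
grip_width: 9.0
finger_force: 30.0
```

```bash
python3 -m creep '0 0 -0.0015 0 0 0 5;0 0 -0.0015 0 0 0 5;0 0 0 0 0 0 5;0 0 0 0 0 0 5'
python3 - <<'E'
from h import *
np.set_printoptions(precision=1,suppress=True)
t,_=snap('top','t5.png'); w,_=snap('wrist','w5.png')
print(proj('top',[[373,-327,65],[450,-327,65],[525,-327,65],[373,-245,141],[527,-245,141],[450,-264,141]]))
E
```

```text
time: 16.33
tool_pos: [448.9, -346.3, 105.2]
tcp_rot: [2.694, -0.005, 3.136]
contact_force: [-7.9, 1.7, 9.6]
grip_width: 9.1
finger_force: 30.0
[[450.  226.6]
 [437.7 209.5]
 [426.3 193.8]
 [432.7 219.8]
 [408.5 185.2]
 [425.4 200.3]]
```

```bash
python3 -m creep '0 0 0.001 0 0 0 20;0 0 0 0 0 0 30;0 0 0 0 0 0 38;0 0 0 0 0 0 38;0 -0.013 0.027 0 0 0 38;0 -0.017 0.036 0 0 0 40;0 -0.017 0.036 0 0 0 60;0 0 0.03 -0.05 0 0 80'
python3 -m creep '-0.005 0.01 0.04 -0.1 0 0 100;-0.01 0.02 0.04 -0.1 0 0 100;-0.01 0.03 0.04 -0.1 0 0 100;-0.01 0.03 0.02 -0.097 0 0 100;-0.01 0.02 0 0 0 0 100;0 0 0 0 0 0 100;0 0 0 0 0 0 100'
python3 - <<'E'
from h import *
np.set_printoptions(precision=1,suppress=True)
w,i=snap('wrist','w6.png'); np.save('cam6.npy',i,allow_pickle=True)
print(proj('wrist',[[373,-327,65],[525,-327,65],[373,-245,141],[527,-245,141],[450,-135,220]],i))
E
```

```text
time: 17.1
tool_pos: [449.3, -397.1, 234.4]
tcp_rot: [2.747, -0.002, 3.131]
contact_force: [0.0, -0.4, 0.1]
grip_width: 45.6
finger_force: 0.0
time: 17.68
tool_pos: [407.4, -290.0, 363.3]
tcp_rot: [-3.14, 0.002, 3.136]
contact_force: [0.1, -0.4, 0.7]
grip_width: 90.3
finger_force: 0.0
[[294.9 150.4]
 [298.4 248.7]
 [361.1 158.2]
 [356.8 276.7]
 [486.2 251.7]]
```

View pics/w6.png

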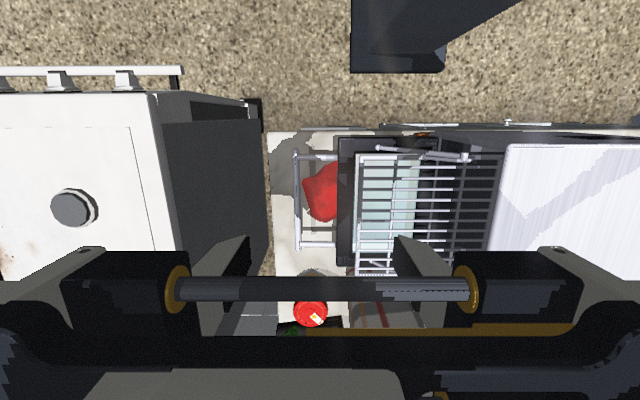

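The picture shows the door down, bar at (296,150)-(297,249) and rack out with its front edge at column 357, all within 2 px of the prediction. Now to the dish.

```bash
python3 -m creep '0 0.02 0 0 0 0 100;0 0.04 0 0 0 0 100;0 0.04 0 0 0 0 100;0 0.04 0 0 0 0 100;0 0.04 0 0 0 0 100;0 0.04 0 0 0 0 100;0 0.04 0 0 0 0 100;0 0.04 0 0 0 0 100'
python3 -m creep '0.004 0.04 0 0 0 -0.09 100;0.004 0.04 0 0 0 -0.09 100;0.004 0.04 0 0 0 -0.09 100;0.004 0.04 0 0 0 -0.09 100;0.005 0.025 0 0 0 -0.095 100;0 0.008 0 0 0 0 100;0 0 0 0 0 0 100;0 0 0 0 0 0 100'
python3 - <<'E'
from h import *
print(readout.get_obs()['tool_pos']); snap('wrist','w7.png')
E
```

```text
time: 18.4
tool_pos: [408.1, 9.9, 361.3]
tcp_rot: [3.141, -0.002, 3.132]
contact_force: [1.6, 0.3, 0.2]
grip_width: 92.2
finger_force: 0.0
time: 19.07
tool_pos: [428.8, 199.0, 361.1]
tcp_rot: [-3.14, -0.001, 2.686]
contact_force: [-0.8, -0.6, -0.5]
grip_width: 91.9
finger_force: 0.0
[428.80113864 199.00850065 361.13826124]
```

```bash
python3 -m creep '0 0.004 -0.03 0 0 0 100;0 0 -0.04 0 0 0 100;0 0 -0.04 0 0 0 100;0 0 -0.04 0 0 0 100;0 0 -0.04 0 0 0 100;0 0 -0.025 0 0 0 100;0 0 0 0 0 0 100;0 0 0 0 0 0 100'
python3 -m creep '0 0 -0.025 0 0 0 100;0 0 -0.02 0 0 0 100;0 0 -0.015 0 0 0 100;0 0 -0.01 0 0 0 100;0 0 0 0 0 0 100;0 0 0 0 0 0 100'
```

```text
time: 19.78
tool_pos: [428.3, 202.3, 146.9]
tcp_rot: [-3.14, -0.002, 2.682]
contact_force: [-0.5, 0.5, -0.0]
grip_width: 91.9
finger_force: 0.0
time: 20.28
tool_pos: [429.2, 203.6, 78.4]
tcp_rot: [3.14, 0.001, 2.684]
contact_force: [-0.2, -0.1, 0.5]
grip_width: 92.0
finger_force: 0.0
```

```bash
python3 -m creep '0 0 0 0 0 0 90;0 0 0 0 0 0 80;0 0 0 0 0 0 75;0 0 0 0 0 0 72;0 0 0 0 0 0 71;0 0 0 0 0 0 71;0 0 0 0 0 0 71;0 0 0 0 0 0 71'
```

```text
time: 20.95
tool_pos: [428.2, 203.6, 77.5]
tcp_rot: [3.142, 0.0, 2.684]
contact_force: [-0.5, -2.1, 5.9]
grip_width: 65.9
finger_force: 29.9
```

```bash
python3 -m creep '0 0 0 0 0 0 70;0 0 0 0 0 0 70;0 0 0 0 0 0 70'
```

```text
time: 21.2
tool_pos: [428.2, 203.6, 77.5]
tcp_rot: [3.142, 0.0, 2.684]
contact_force: [-0.7, -1.8, 5.6]
grip_width: 65.8
finger_force: 29.9
```

```bash
python3 -m creep '0 0 0.01 0 0 0 70;0 0 0.02 0 0 0 70;0 0 0.03 0 0 0 70;0 0 0.035 0 0 0 70;0 0 0.035 0 0 0 70;0 0 0.035 0 0 0 70;0 0 0.035 0 0 0 70;0 0 0.035 0 0 0 70'
python3 -m creep '0 0 0.025 0 0 0 70;0 -0.01 0.015 0 0 -0.05 70;0.002 -0.02 0 0 0 -0.08 70;0.003 -0.025 0 0 0 -0.1 70;0.003 -0.03 0 0 0 -0.1 70;0.003 -0.03 0 0 0 -0.1 70;0.003 -0.03 0 0 0 -0.1 70;0.003 -0.03 0 0 0 -0.1 70'
python3 -m creep '0.002 -0.03 0 0 0 -0.1 70;0.002 -0.03 0 0 0 -0.1 70;0 -0.03 0 0 0 -0.1 70;0 -0.03 0 0 0 -0.1 70;0 -0.03 0 0 0 -0.08 70;0 -0.03 0 0 0 0 70;0 -0.025 0 0 0 0 70;0 -0.015 0 0 0 0 70'
python3 -m creep '0 0 0 0 0 0 70;0 0 0 0 0 0 70'
```

```text
time: 21.87
tool_pos: [427.3, 203.6, 314.2]
tcp_rot: [-3.142, -0.001, 2.684]
contact_force: [1.3, 0.1, -2.9]
grip_width: 66.1
finger_force: 29.8
time: 22.53
tool_pos: [444.5, 27.5, 352.3]
tcp_rot: [-3.141, -0.001, 2.049]
contact_force: [0.1, 0.2, -2.6]
grip_width: 66.0
finger_force: 29.8
time: 23.2
tool_pos: [448.6, -193.6, 352.1]
tcp_rot: [-3.141, 0.0, 1.572]
contact_force: [0.8, -0.5, -3.0]
grip_width: 66.1
finger_force: 29.8
time: 23.37
tool_pos: [448.7, -191.5, 351.9]
tcp_rot: [-3.141, -0.001, 1.572]
contact_force: [-0.4, 0.0, -2.4]
grip_width: 66.0
finger_force: 29.8
```

```bash
python3 -m creep '0 -0.005 -0.01 0 0 0 70;0 -0.004 -0.02 0 0 0 70;0 0 -0.025 0 0 0 70;0 0 -0.025 0 0 0 70;0 0 -0.02 0 0 0 70;0 0 -0.015 0 0 0 70;0 0 -0.008 0 0 0 70;0 0 0 0 0 0 70'
python3 -m creep '0 0 -0.002 0 0 0 70;0 0 -0.001 0 0 0 70;0 0 0 0 0 0 70;0 0 0 0 0 0 70'
```

```text
time: 24.03
tool_pos: [448.4, -199.0, 227.3]
tcp_rot: [-3.138, -0.002, 1.575]
contact_force: [0.0, -1.5, -1.8]
grip_width: 65.8
finger_force: 29.8
time: 24.37
tool_pos: [449.5, -200.4, 226.9]
tcp_rot: [3.14, 0.001, 1.574]
contact_force: [-0.3, 0.4, -3.0]
grip_width: 66.0
finger_force: 29.8
```

```bash
python3 -m creep '0 0 -0.002 0 0 0 70;0 0 -0.002 0 0 0 70;0 0 -0.001 0 0 0 70;0 0 -0.001 0 0 0 70;0 0 0 0 0 0 70;0 0 0 0 0 0 70'; python3 -m creep '0 0 -0.001 0 0 0 70;0 0 -0.0005 0 0 0 70;0 0 0 0 0 0 70;0 0 0 0 0 0 70'
```

```text
time: 24.87
tool_pos: [449.2, -200.3, 220.0]
tcp_rot: [-3.142, -0.0, 1.574]
contact_force: [0.1, -0.5, -2.1]
grip_width: 66.0
finger_force: 29.8
time: 25.2
tool_pos: [449.2, -200.3, 218.6]
tcp_rot: [3.142, -0.0, 1.574]
contact_force: [0.3, 0.1, -2.5]
grip_width: 66.3
finger_force: 29.8
```

```bash
python3 -m creep '0 0 -0.0007 0 0 0 70;0 0 -0.0003 0 0 0 70;0 0 0 0 0 0 70;0 0 0 0 0 0 70'; python3 -m creep '0 0 -0.0007 0 0 0 70;0 0 -0.0003 0 0 0 70;0 0 0 0 0 0 70;0 0 0 0 0 0 70'
```

```text
time: 25.53
tool_pos: [449.2, -200.3, 217.8]
tcp_rot: [3.141, 0.0, 1.574]
contact_force: [-0.7, 0.9, 0.4]
grip_width: 66.0
finger_force: 29.8
time: 25.87
tool_pos: [449.2, -200.3, 216.9]
tcp_rot: [3.141, 0.0, 1.574]
contact_force: [-1.1, 1.1, 3.5]
grip_width: 66.2
finger_force: 29.8
```

```bash
python3 -m creep '0 0 0 0 0 0 74;0 0 0 0 0 0 80;0 0 0 0 0 0 90;0 0 0 0 0 0 100;0 0 0 0 0 0 100;0 0 0.005 0 0 0 100;0 0 0.015 0 0 0 100;0 0 0.03 0 0 0 100'
python3 -m creep '0 0 0.04 0 0 0 100;0 -0.01 0.03 0 0 0.1 90;0 -0.02 0.02 0 0 0.12 80;0 -0.02 0 0 0 0.12 70;0 -0.02 0 0 0 0.12 60;0 -0.02 0 0 0 0.12 50;0 -0.02 0 0 0 0.12 40;0 -0.02 0 0 0 0.12 40'
python3 -m creep '0 -0.02 0 0 0 0.12 40;0 -0.02 0 0 0 0.12 40;0 -0.02 0 0 0 0.12 40;0 0 0 0 0 0.12 40;0 0 0 0 0 0.12 40;0 0 0 0 0 0.12 40;0 0 0 0 0 0.024 40;0 0 0 0 0 0 40'
python3 - <<'E'
from h import *
snap('top','t8.png'); snap('wrist','w8.png')
E
```

```text
time: 26.53
tool_pos: [447.9, -199.6, 264.8]
tcp_rot: [-3.136, -0.004, 1.574]
contact_force: [0.2, -0.3, 0.5]
grip_width: 91.7
finger_force: 0.0
time: 27.2
tool_pos: [449.0, -331.2, 357.1]
tcp_rot: [3.141, 0.0, 2.4]
contact_force: [0.3, 0.5, 0.5]
grip_width: 49.6
finger_force: 0.0
time: 27.87
tool_pos: [449.1, -390.3, 356.8]
tcp_rot: [3.142, 0.0, 3.136]
contact_force: [-0.7, 0.5, 0.3]
grip_width: 36.8
finger_force: 0.0
```

Run:
```python
from h import *
np.set_printoptions(precision=1,suppress=True)
i=viewer.camera_info('wrist'); im=cv2.imread('pics/w8.png')
p=proj('wrist',[[449,-200,185],[449,-153,185],[449,-247,185],[416,-200,185],[482,-200,185],[373,-327,65],[525,-327,65]],i); print(p)
h=cv2.cvtColor(im,cv2.COLOR_BGR2HSV)
u,v=p[0].astype(int)
m=((h[:,:,0]<12)|(h[:,:,0]>165))&(h[:,:,1]>20)&(h[:,:,1]<110)&(h[:,:,2]>110)
s=np.zeros_like(m); s[max(v-60,0):v+60,u-60:u+60]=1
n,l,st,c=cv2.connectedComponentsWithStats((m&s).astype('uint8'))
k=1+np.argmax(st[1:,4]); print('garlic',st[k],c[k],onz('wrist',[c[k]],141+50,i))
# bar row profile: bright vertical line near predicted column
g=cv2.cvtColor(im,cv2.COLOR_BGR2GRAY); 
for r in (165,185,205): print(r,int(p[5,0])-12,g[r,int(p[5,0])-12:int(p[5,0])+16])
```

```text
[[512.4 199.4]
 [559.7 199. ]
 [465.2 199.7]
 [519.3 166.5]
 [506.  230. ]
 [368.5 119.1]
 [364.1 225.4]]
garlic [ 486  172   53   51 1770] [511.9 197.6] [[ 445.3 -205.2  191. ]]
165 356 [71 65 70 70 67 64 68 68 75 80 79 80 81 74 69 58 54 51 57 58 53 57 56 59
 58 58 55 58]
185 356 [73 79 78 77 75 70 74 78 83 85 84 83 89 97 58 56 60 57 59 61 65 61 63 69
 73 73 79 81]
205 356 [101 104 102 104 107  98  88  77  86  88  87  87  84  78  75  73  71  74
  71  67  69  67  68  68  70  66  66  61]
```

```bash
python3 -m creep '0 0 -0.03 0.11 0 0 40;0 0 -0.035 0.11 0 0 40;0 0 -0.035 0.11 0 0 40;0 0 -0.035 0.116 0 0 40;0 0 -0.025 0 0 0 40;0 0 0 0 0 0 40;0 0 0 0 0 0 40'
python3 -m creep '0 0.012 -0.025 0 0 0 40;0 0.013 -0.028 0 0 0 40;0 0.01 -0.02 0 0 0 40;0 0.006 -0.012 0 0 0 40;0 0 0 0 0 0 40;0 0 0 0 0 0 40'
```

```text
time: 28.55
tool_pos: [449.0, -390.1, 196.0]
tcp_rot: [2.694, -0.004, 3.137]
contact_force: [0.1, 0.2, 1.0]
grip_width: 36.9
finger_force: 0.0
time: 29.05
tool_pos: [450.3, -349.7, 114.3]
tcp_rot: [2.699, 0.001, 3.139]
contact_force: [0.5, 0.3, 1.1]
grip_width: 36.3
finger_force: 0.0
```

```bash
python3 -m creep '0 0.003 -0.006 0 0 0 40;0 0 0 0 0 0 40;0 0 0 0 0 0 25;0 0 0 0 0 0 15;0 0 0 0 0 0 5;0 0 0 0 0 0 5;0 0 0 0 0 0 5;0 0 0 0 0 0 5'; python3 -m creep '0 0 0 0 0 0 5;0 0 0 0 0 0 5;0 0 0 0 0 0 5'
```

```text
time: 29.72
tool_pos: [449.2, -346.5, 105.8]
tcp_rot: [2.696, -0.001, 3.138]
contact_force: [-1.0, -0.7, 1.6]
grip_width: 8.9
finger_force: 30.0
time: 29.97
tool_pos: [449.2, -346.5, 105.8]
tcp_rot: [2.696, -0.001, 3.138]
contact_force: [0.1, -1.0, 1.6]
grip_width: 8.9
finger_force: 30.0
```

```bash
python3 -m creep '0 0 0.007 -0.01 0 0 5;0 0 0.0085 -0.012 0 0 5;0 0.0007 0.01 -0.014 0 0 5;0 0.0013 0.011 -0.016 0 0 5;0 0.0022 0.012 -0.017 0 0 5;0 0.0032 0.013 -0.018 0 0 5;0 0.0043 0.0135 -0.019 0 0 5;0 0.0056 0.014 -0.02 0 0 5'; python3 -m creep '0 0 0 0 0 0 5'
```

```text
time: 30.63
tool_pos: [449.2, -329.3, 196.4]
tcp_rot: [2.825, -0.0, 3.138]
contact_force: [2.5, -2.8, -3.6]
grip_width: 8.7
finger_force: 30.0
time: 30.72
tool_pos: [449.2, -328.4, 198.5]
tcp_rot: [2.826, 0.001, 3.14]
contact_force: [-1.6, -3.1, -0.7]
grip_width: 9.0
finger_force: 30.0
```

```bash
python3 -m creep '0 0.007 0.014 -0.022 0 0 5;0 0.008 0.0135 -0.023 0 0 5;0 0.0095 0.013 -0.024 0 0 5;0 0.0105 0.012 -0.024 0 0 5;0 0.011 0.011 -0.024 0 0 5;0 0.0105 0.01 -0.023 0 0 5;0 0 0 0 0 0 5'
```

```text
time: 31.3
tool_pos: [449.4, -272.8, 272.1]
tcp_rot: [2.969, 0.003, 3.139]
contact_force: [-2.7, -8.4, 7.4]
grip_width: 8.9
finger_force: 30.0
```

```bash
python3 -m creep '0 0.0125 0.01 -0.023 0 0 5;0 0.0135 0.009 -0.023 0 0 5;0 0.0135 0.0075 -0.022 0 0 5;0 0.0135 0.006 -0.02 0 0 5;0 0.0125 0.005 -0.019 0 0 5;0 0.0115 0.004 -0.018 0 0 5;0 0 0 0 0 0 5'
```

```text
time: 31.88
tool_pos: [449.7, -194.5, 312.6]
tcp_rot: [3.091, 0.005, 3.139]
contact_force: [0.0, -2.5, 9.7]
grip_width: 8.9
finger_force: 30.0
```

```bash
python3 -m creep '0 0.01 0.0027 -0.014 0 0 5;0 0.009 0.002 -0.012 0 0 5;0 0.007 0.0015 -0.01 0 0 5;0 0.005 0.0009 -0.01 0 0 5;0 0.003 0.0005 -0.004 0 0 5;0 0 0 0 0 0 5;0 0 0 0 0 0 5'; python3 -m creep '0 0.002 0 0 0 0 5;0 0.0015 0 0 0 0 5;0 0 0 0 0 0 5;0 0 0 0 0 0 5'
```

```text
time: 32.47
tool_pos: [449.9, -161.4, 318.8]
tcp_rot: [3.138, 0.004, 3.138]
contact_force: [2.6, -1.4, 7.9]
grip_width: 9.2
finger_force: 30.0
time: 32.8
tool_pos: [449.9, -158.3, 319.0]
tcp_rot: [3.139, 0.004, 3.138]
contact_force: [2.2, -2.4, 9.8]
grip_width: 9.0
finger_force: 30.0
```

```bash
python3 -m creep '0 0.001 0 0 0 0 5;0 0.001 0 0 0 0 5;0 0 0 0 0 0 5;0 0 0 0 0 0 5'; python3 -m creep '0 0.001 0 0 0 0 5;0 0 0 0 0 0 5;0 0 0 0 0 0 5'; python3 -m creep '0 0.001 0 0 0 0 5;0 0 0 0 0 0 5;0 0 0 0 0 0 5'
```

```text
time: 33.13
tool_pos: [449.9, -156.4, 319.2]
tcp_rot: [3.139, 0.004, 3.138]
contact_force: [1.9, -3.3, 10.7]
grip_width: 8.6
finger_force: 30.0
time: 33.38
tool_pos: [449.9, -155.5, 319.3]
tcp_rot: [3.139, 0.004, 3.138]
contact_force: [1.9, -3.8, 11.2]
grip_width: 9.3
finger_force: 30.0
time: 33.63
tool_pos: [449.9, -155.0, 319.4]
tcp_rot: [3.14, 0.004, 3.138]
contact_force: [0.8, -4.0, 10.6]
grip_width: 8.8
finger_force: 30.0
```

```bash
python3 -m creep '0 0.001 0 0 0 0 5;0 0 0 0 0 0 5;0 0 0 0 0 0 5'; python3 -m creep '0 0.001 0 0 0 0 5;0 0 0 0 0 0 5;0 0 0 0 0 0 5'
```

```text
time: 33.88
tool_pos: [449.9, -154.9, 319.4]
tcp_rot: [-3.141, 0.004, 3.137]
contact_force: [1.0, -9.0, 9.1]
grip_width: 8.8
finger_force: 30.0
time: 34.13
tool_pos: [449.9, -154.7, 319.4]
tcp_rot: [-3.139, 0.004, 3.137]
contact_force: [1.0, -12.5, 8.8]
grip_width: 9.0
finger_force: 30.0
```

```bash
python3 -m creep '0 0.0005 0.001 0 0 0 5;0 0 0 0 0 0 5;0 0 0 0 0 0 15;0 0 0 0 0 0 25;0 0 0 0 0 0 35;0 0 0 0 0 0 45;0 0 0 0 0 0 50;0 0 0 0 0 0 50'
python3 -m creep '0 0 0.015 0 0 0 50;0 0 0.03 0 0 0 50;0 0 0.04 0 0 0 60;-0.02 -0.03 0.03 0 0 0 80;-0.02 -0.04 0 0 0 0 100;-0.02 -0.03 0 0 0 0 100;0 0 0 0 0 0 100;0 0 0 0 0 0 100'
python3 - <<'E'
from h import *
np.set_printoptions(precision=1,suppress=True)
w,i=snap('wrist','w9.png'); t,_=snap('top','t9.png')
g=cv2.cvtColor(w,cv2.COLOR_BGR2GRAY)
a,b=proj('wrist',[[400,-155.5,273],[500,-155.5,273]],i); print(a,b)
for k in (.2,.5,.8):
    q=a+(b-a)*k; u,v=int(q[0]),int(q[1]); print(v,u-14,g[v,u-14:u+15])
for y in (-150,-155.5,-161,-170): print(y,proj('wrist',[450,y,273],i)[0])
t0=cv2.imread('pics/top0.png'); c=proj('top',[[450,-155.5,273],[478,326,100],[394,338,85],[622,-311,86]]); print(c)
for p in c[1:]:
    u,v=p.astype(int); print(t[v-3:v+4:3,u-3:u+4:3].reshape(-1,3).mean(0), t0[v-3:v+4:3,u-3:u+4:3].reshape(-1,3).mean(0))
E
```

```text
time: 34.8
tool_pos: [448.9, -151.1, 317.9]
tcp_rot: [3.136, -0.001, 3.138]
contact_force: [0.1, 0.1, 0.4]
grip_width: 42.4
finger_force: 0.0
time: 35.47
tool_pos: [391.9, -246.5, 429.7]
tcp_rot: [3.136, -0.0, 3.134]
contact_force: [0.8, 0.3, -0.4]
grip_width: 81.4
finger_force: 0.0
[415.8 212.9] [406.9 301.5]
230 400 [ 26  27  29  29  34  40  53  51  43  55  98 135 158 180 192 211 208 204
 204 179 190 228 224 220 217 217 219 218 219]
257 397 [38 43 37 32 37 54 77 87 86 89 88 89 88 89 87 85 82 89 86 81 84 86 85 87
 84 87 84 85 85]
283 394 [86 88 80 87 82 85 83 84 88 83 83 84 89 84 91 83 84 82 83 84 85 84 85 86
 85 88 81 85 83]
-150 [416.6 259.5]
-155.5 [411.1 259.6]
-161 [405.7 259.7]
-170 [396.8 259.7]
[[401.2 181.6]
 [246.4 257.2]
 [250.8 284.1]
 [409.6 171.9]]
[58.6 63.4 67.4] [137.1 143.8 143.8]
[194.7 199.2 196.3] [194.2 197.8 195.8]
[90.1 94.9 96. ] [ 74.   86.2 220.1]
```

```bash
python3 -c "
from plant import order
print(order.close_job())"
```

```text
the job is handed in; nothing more can be done
None
```

I handed the job in at about 35.6 s, with the robot touching nothing: the spice jar was moved to the left side, the dish set on the rack, and the door shut against its stop. I didn't look inside the oven after shutting it, and no score came back.

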